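Draw back the clay extruder's plunger for loading

TASK

Get the bench clay extruder ready for loading: first swing the yellow gate fully open so that the loading window is uncovered, then take the plunger by its T-handle and draw it gently straight up, without forcing it sideways in its bore or pulling it up against the cap, until the red ring on the rod stands just above the cap and the piston is clear of the window. Finish holding the plunger still there in the gripper, with the gate open, for the person across the bench to load the clay; leave the pots and tools around it where they are.

Things in the scene. Friction and masses are not known exactly. Their poses are not given: they have to be found in the camera images.
- extruder: upright steel and blue clay extruder bolted to the bench. Origin on the bench, on the vertical barrel's axis; z up; x points out through the loading window's middle. Foot: x -115 to +75 mm, 140 mm wide; blue column behind the barrel at x = -75 mm, up to z = 174 mm. Barrel 54 mm outside, 48 mm bore with its floor at z = 55 mm, cap 62 mm across at z 172 to 187 mm, guide bush to 195 mm
- window_top (a point): middle of the top edge of the loading window, on the barrel's outside, 125 mm above the bench; the window is 50 mm tall and spans 40 degrees to either side of the extruder's x axis
- cap_top (a point): centre of the top of the guide bush (36 mm outside, 18 mm bore) on the extruder's cap, 195 mm above the bench, on the barrel's axis; the rod comes up through here
- plunger: loose plunger, 0.3 to 0.6 kg: white piston 46 mm across, 18 mm thick, on a 16 mm steel rod with a T-handle on top. Origin at the centre of the piston's underside, z up the rod. At the start the piston rests on the bore's floor, 55 mm above the bench. 1 mm play all round at piston and bush; turns freely; falls back if let go. Raised 70 mm it clears the window, raised 99 mm it strikes the cap
- red_ring (a point): centre of the 6 mm wide red ring round the plunger's rod, 63 mm above the plunger's origin; hidden in the barrel at the start; raised 80 mm, it stands exactly on top of the guide bush (ring centre 3 mm above cap_top)
- plunger_grip (a point): centre of the plunger's black T-handle (bar 18 mm in diameter, 90 mm long, along the plunger's y axis and this point's y axis, horizontal), on the rod's axis, 173 mm above the plunger's origin: at the start 228 mm above the bench and 33 mm above the guide bush
- gate (a joint): angle of the yellow gate about the barrel's axis, rad: 0 to 0.2 at the start = closed, in front of the window; grows as it swings counterclockwise seen from above; 1.65 = its stop, fully open; from 1.5 the window is wholly uncovered. Light friction (about 1.2 N at the grip); it stays where it is left
- gate_grip (a point): point on the gate's grip to grasp, 190 mm above the bench: an upright black round grip 18 mm in diameter, from 148 to 208 mm above the bench, on the end of a flat arm (top of the arm at 148 mm), 105 mm from the barrel's axis, at angle = gate joint value from the extruder's x axis
- bottle_a: small leather-hard clay bottle, 108 mm tall, 62 mm across the foot, narrow neck; origin at the centre of its underside; a bystander
- bottle_b: small leather-hard clay bottle, 108 mm tall, 62 mm across the foot, narrow neck; origin at the centre of its underside; a bystander
- bottle_c: small leather-hard clay bottle, 108 mm tall, 62 mm across the foot, narrow neck; origin at the centre of its underside; a bystander
- bowl: small off-white bowl, 124 mm across, 50 mm tall; origin at the centre of its underside; a bystander
- cup: off-white cup, 72 mm across, 80 mm tall; origin at the centre of its underside; a bystander
- die_disc: spare extruder die, dark steel disc 48 mm in diameter, 8 mm thick, lying beside the extruder; origin at the centre of its underside; a bystander
- loop_tool: trimming tool with a wooden handle and a wire loop, 155 mm long along its x axis, 14 mm thick, lying in front of the window; origin on the bench 60 mm from its handle end; a bystander
Things that resemble listed ones, but are neither listed nor needed, are in the scene too. Leave any green look-alike of the plunger alone.

How it is judged (in metres and radians):
On the way, in this order (a step that is already met when the one before it is completed fails the run):
1. the gate is swung open and the window is uncovered, with the plunger still down (value of joint gate above 1.5 rad and z of plunger in the frame of extruder below 0.062 m), for 0.2 s.
2. the plunger is drawn up to the red ring, held in the gripper (z of plunger in the frame of extruder above 0.127 m and contact force between the fingers and plunger above 2 N), for 0.2 s.
At the end, for the whole second after the job is handed in: Gate open (1.5 rad or more); plunger raised 72 to 91 mm from rest (ring on or just above the bush, piston clear of window and cap), straight within 0.05 rad, still (under 20 mm/s), held by the fingers, not wedged (under 40 N against the extruder) (all of step 2 and value of joint gate above 1.5 rad and z of plunger in the frame of extruder below 0.146 m and angle between the z axis of plunger and the z axis of extruder, either way round below 0.05 rad and contact force between plunger and extruder below 40 N and linear speed of plunger below 0.02 m/s); the arm keeps its last pose, push and grip.
It fails at once if the plunger is forced against its bore or the cap (over 80 N between plunger and extruder) (contact force between plunger and extruder above 80 N).
It fails at once if the plunger is drawn up against the cap (raised more than 97 mm) (z of plunger in the frame of extruder above 0.152 m).
It fails at once if a pot or tool is moved more than 30 mm (distance of any of bottle_a, bottle_b, bottle_c, bowl, cup, die_disc, loop_tool from where it was at the start of the episode above 0.03 m).
It also fails if it takes over 48 s, if anything falls off the work surface, if the arm or the gripper's body presses on something with over 40 N, if the wrist force passes 120 N, or if a joint passes its speed limit or range.

ROBOT

A 6-joint arm with a two-finger parallel gripper is mounted at the origin on the work surface. World frame = base frame: x ahead of the robot, y to its left, z up, the work surface at z = 0. Lengths are in mm, angles in degrees, forces in N, time in s.
With the tool pointing down it reaches from about 275 to 750 mm from the base axis. Payload 10.2 kg.
Tool frame: the origin (TCP) lies at the very end of the fingers, on their centre line; the grasp point (between the pads) lies manip.pinch_z behind it (manip.pinch_z is the distance from the TCP to the grasp point, in mm); x points along the fingers, y is the direction in which the jaws open and shut, and the axes are right-handed (so a half turn about x gives the same grasp; the last joint's range is limited). The gripper opens to 88 mm and grips with 3 to 60 N. Pads are 18 mm wide; open, the fingers measure 123 mm over their backs; the gripper's body (75 mm by 187 mm) begins 45 mm behind the grasp point.
Start: joints at [59.565, 17.928, 85.812, -0, 76.261, -12.8], TCP at [159.068, 500.328, 238.72] pointing down, gripper open.
Joint ranges: [-168.41, 168.41], [-55.51, 124.54], [10.69, 146.95], [-70.63, 250.63], [1, 178], [-165.06, 165.06]. Speed limits (degrees/s): [136.94, 136.94, 172.46, 180, 180, 180].

INTERFACE

Orientations are given as a 3x3 rotation matrix whose columns are the frame's x, y, z axes.
In Python, from rig import readout, viewer, manip gives the robot as it stands.
- The arm moves only by the shell command python3 -m inch 'ROWS' [FORCE]. ROWS is text: rows parted by semicolons, each of 7 numbers parted by spaces: the shift along the tool's x, y, z in cm, then the turn, a rotation vector about the tool's x, y, z in degrees, then the finger opening in cm, from 0 to 8.81. In form: dx dy dz ax ay az jaw; .... A call has 1 to 20 rows; each row shifts and turns the commanded pose from where the row before left it, along the tool's axes as they then stand; what a row does not reach is not made up. A row lasts 1/8 s, in which the tool goes at most 62.5 mm and 10.7 degrees, less where a joint would pass 70% of its speed; a pose out of reach is approached as far as the arm can. A call with a gripper value outside its range is refused whole. The fingers move at their own pace and stop on an object; FORCE is the grip in N (left out, the last holds). Time passes only in rows, so rows that do not move let the fingers close. It gives the time, the measured TCP pose, the force and the opening at its end, in the units of the state.
- readout.observe(): the state, without advancing time (a new reading comes with each control period).
- viewer.get_image(name): name is "scene" or "top"; returns the picture (384x512x3 uint8, red, green, blue); there is no depth.
- viewer.get_calibration(name): a dict with "intrinsics" (3x3 intrinsics, pixels), "T" (4x4, takes a point from camera to world coordinates). Camera axes: x right, y up, looking along -z (the intrinsics and any distortion apply to the point x, -y, -z); pixel columns grow to the right and rows downward; lengths in mm; the calibration is good to about 2 mm. A picture is of the moment at which its call begins. get_calibration takes no time and is no camera call.
- manip.hand_in(): hands the job in, once; it reports no verdict.
The state is a dict: "clock": time; "q": joint angles; "dq": joint speeds; "joint_efforts": joint torques, N m; "tool_pos": TCP position; "orientation": TCP orientation; "contact_force": force on the tool from outside, world axes, zero at the start; "wrist_torque": the same for the moment, N m; "grip_width": opening from 0.0 (shut) to 1.0 (fully open).
Only numpy, scipy, OpenCV 4.12 (cv2) and the standard library are available. Lean on these libraries where they do the work, as an engineer would, in place of code of your own. Each camera call takes 0.05 s, during which the arm holds its last target.

## Working session

There is one attempt and no reset: what is moved stays moved. The work goes in short steps, Python scripts to look and compute and a shell command to move; the robot and the scene stay as the last step left them, time stands still between calls to the robot, and variables do not carry over. Pictures are saved under pics/ and viewed, and the job is handed in when it is done.

```bash
ls; mkdir -p pics; python3 - <<'E'
from rig import readout, viewer, manip
import cv2
s=readout.observe(); print(s, manip.pinch_z)
for n in ("scene","top"):
    im=viewer.get_image(n); cv2.imwrite(f"pics/{n}0.png",im[:,:,::-1])
    c=viewer.get_calibration(n); print(n,c["intrinsics"],c["T"],[k for k in c])
E
```

```text
pics
{'clock': 0.0, 'q': array([ 5.95646942e+01,  1.79593833e+01,  8.58530169e+01,  3.80674547e-04,
        7.62630031e+01, -1.27988686e+01]), 'dq': array([ 0.00655552,  0.07560086,  0.05016023, -0.06991147, -0.02550095,
        0.04443436]), 'joint_efforts': array([-2.28802642e-04, -4.02206612e+01, -2.52271861e+01,  6.94229873e-02,
        3.52584897e-02, -1.08205813e-04]), 'tool_pos': array([158.93382665, 500.10272701, 238.16814483]), 'orientation': array([[-6.72222762e-04,  3.02977087e-01,  9.52997604e-01],
       [-1.13141936e-03,  9.52996979e-01, -3.02977686e-01],
       [-9.99999134e-01, -1.28190844e-03, -2.97832118e-04]]), 'contact_force': array([-0.18533866, -0.02516024, -0.51620914]), 'wrist_torque': array([ 0.06657274, -0.0284774 ,  0.0234174 ]), 'grip_width': 0.9999781269459624} 18.700000000000003
scene [[441.23305098   0.         256.50169339]
 [  0.         441.23305098 186.48298522]
 [  0.           0.           1.        ]] [[-2.50254160e-01 -7.64286726e-01  5.94338840e-01  1.25930380e+03]
 [ 9.68171552e-01 -2.00141399e-01  1.50290605e-01  1.83299497e+02]
 [ 4.08669265e-03  6.13032806e-01  7.90046883e-01  1.10752943e+03]
 [ 0.00000000e+00  0.00000000e+00  0.00000000e+00  1.00000000e+00]] ['intrinsics', 'T']
top [[373.66364215   0.         256.14958239]
 [  0.         373.66364215 194.76352691]
 [  0.           0.           1.        ]] [[ 1.70399341e-02  9.85737710e-01 -1.67424033e-01  3.84554726e+02]
 [-9.99642741e-01  2.02443838e-02  1.74515333e-02  2.84515811e+01]
 [ 2.05920309e-02  1.67066846e-01  9.85730509e-01  1.17141037e+03]
 [ 0.00000000e+00  0.00000000e+00  0.00000000e+00  1.00000000e+00]] ['intrinsics', 'T']
```

View pics/scene0.png

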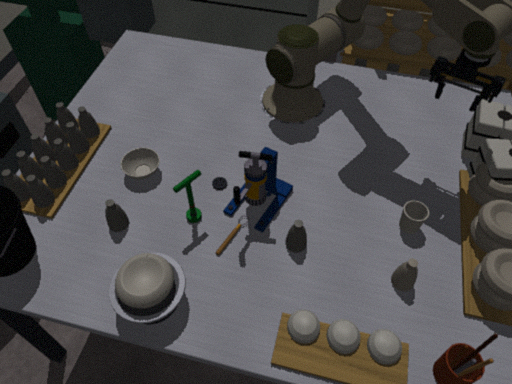

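View pics/top0.png

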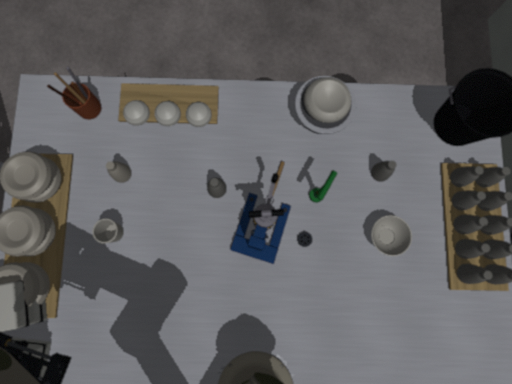

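Candidates for the plunger are the black T-handle on the blue extruder (scene ≈(252,155), top ≈(266,212)) and the green T look-alike (scene (188,182), top (322,187)), which I leave alone. Candidates for the gate grip are the black stub at scene (237,193) / top (276,178), and the dark die disc at scene (219,183). By the description I choose the black T-handle and the black stub, and check them in a close crop.

```bash
python3 - <<'E'
import cv2, numpy as np
a=cv2.imread("pics/scene0.png")[135:260,190:310]; b=cv2.imread("pics/top0.png")[155:275,220:320]
a=cv2.resize(a,None,fx=4,fy=4,interpolation=cv2.INTER_CUBIC)
b=cv2.resize(b,None,fx=4,fy=4,interpolation=cv2.INTER_CUBIC)
f=lambda x: cv2.convertScaleAbs(x,alpha=1.8)
h=500
cv2.imwrite("pics/crop_s.png",f(a));cv2.imwrite("pics/crop_t.png",f(b))
E
```

```text
(no output)
```

View pics/crop_s.png

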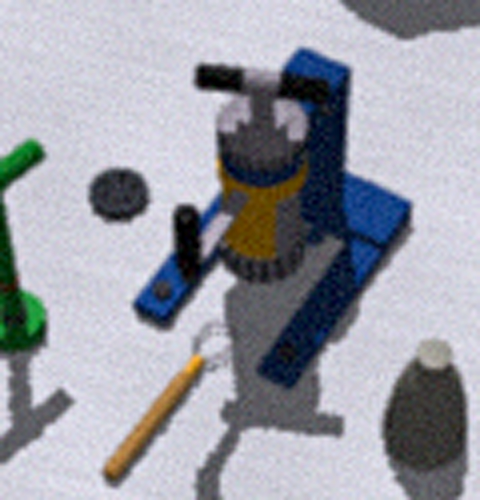

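View pics/crop_t.png

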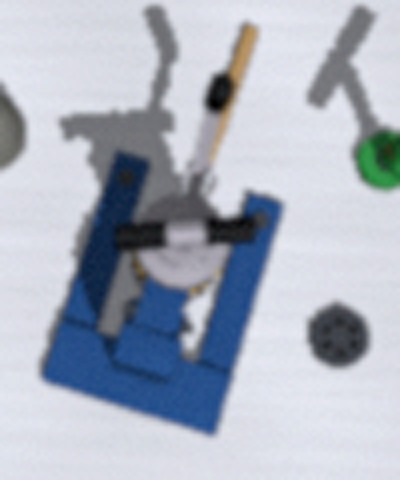

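The crops confirm the choice. The black bar with a steel hub above the capped barrel is the plunger handle. The upright black stub at the end of the flat arm, joined to the yellow gate, is the gate grip. The green T stands apart on the bench. Next I measure by triangulating across both views.

```bash
cat > h.py <<'E'
import numpy as np, cv2
from rig import readout, viewer, manip
def ray(n,u,v):
    c=viewer.get_calibration(n);K=c["intrinsics"];T=c["T"]
    d=np.array([(u-K[0,2])/K[0,0],-(v-K[1,2])/K[1,1],-1.]);d=T[:3,:3]@d
    return T[:3,3],d/np.linalg.norm(d)
def plane(n,u,v,z):
    o,d=ray(n,u,v);return o+d*(z-o[2])/d[2]
def tri(a,b):
    o,d=ray("scene",*a);p,e=ray("top",*b)
    s=np.linalg.lstsq(np.c_[d,-e],p-o,rcond=None)[0]
    A,B=o+s[0]*d,p+s[1]*e
    return (A+B)/2,np.linalg.norm(A-B)
def proj(n,P):
    c=viewer.get_calibration(n);K=c["intrinsics"];T=c["T"]
    q=T[:3,:3].T@(np.array(P)-T[:3,3]);return K[0,0]*q[0]/-q[2]+K[0,2],K[1,1]*-q[1]/-q[2]+K[1,2]
E
python3 - <<'E'
from h import *
S=cv2.imread("pics/scene0.png");T=cv2.imread("pics/top0.png")
def blobs(im,m,r,name):
    m=m.astype(np.uint8);k=np.zeros_like(m);x0,y0,x1,y1=r;k[y0:y1,x0:x1]=m[y0:y1,x0:x1]
    n,l,st,ce=cv2.connectedComponentsWithStats(k)
    for i in range(1,n):
        if st[i,4]>5: print(name,st[i],ce[i].round(1))
    return k
blobs(S,S.max(2)<45,(225,140,285,215),"S black")
blobs(T,T.max(2)<45,(240,165,295,225),"T black")
for n,im,r in (("scene",S,(215,140,300,235)),("top",T,(225,190,297,268))):
    h=cv2.cvtColor(im,cv2.COLOR_BGR2HSV)
    k=blobs(im,(h[...,0]>100)&(h[...,0]<125)&(h[...,1]>140),r,n+" blue")
    if n=="top":
        p=cv2.findContours(k,cv2.RETR_EXTERNAL,2)[0]; c=max(p,key=cv2.contourArea); rr=cv2.minAreaRect(c);print(rr)
        b=cv2.boxPoints(rr);W=[plane("top",*q,20)[:2].round(1) for q in b];print(b.round(1).tolist(),W)
        print([np.degrees(np.arctan2(*(W[i+1]-W[i])[::-1])).round(1) for i in range(3)])
E
```

```text
S black [ 225  151   60   64 1428] [260.4 183.1]
S black [225 181   2   7   8] [225.1 184.1]
S black [245 182   7   7  32] [248.  185.1]
S black [229 206   4   4  14] [230.3 207.5]
T black [272 174   6   9  40] [274.4 177.8]
T black [240 194  22  31 328] [249.6 210.2]
T black [271 209  15   7  85] [277.6 211.9]
scene blue [255 148  37  84 935] [273.  189.9]
scene blue [246 173  19   8  53] [255.2 177.8]
scene blue [239 185   6   8  18] [241.6 188.6]
scene blue [239 197   6   7  10] [241.6 200.1]
scene blue [224 198  14  17 108] [230.8 207.4]
top blue [ 231  194   59   69 1454] [257.9 235.5]
((260.1076354980469, 227.60232543945312), (43.75307846069336, 58.94844055175781), 16.990825653076172)
[[230.60000610351562, 249.39999389648438], [247.8000030517578, 193.0], [289.6000061035156, 205.8000030517578], [272.3999938964844, 262.20001220703125]] [array([409.7,  83.1]), array([585.1,  34.3]), array([547.4, -96.9]), array([373.6, -44.9])]
[np.float64(-15.5), np.float64(-106.0), np.float64(163.3)]
```

```bash
python3 - <<'E'
from h import *
f=lambda x,y,a,b:((x+.5)/4-.5+a,(y+.5)/4-.5+b)
S=lambda x,y:f(x,y,190,135); T=lambda x,y:f(x,y,220,155)
h1=S(197,76);h2=S(329,90);t1=T(116,237);t2=T(257,229)
print("scene/top ends z228", plane("top",*t1,228).round(1),plane("top",*t2,228).round(1),plane("scene",*h1,228).round(1),plane("scene",*h2,228).round(1))
print(tri(h1,t1),tri(h2,t2))
# hub centre
print("hub",plane("top",*T(186,234),234).round(1), plane("scene",*S(263,80),232).round(1), tri(S(263,82),T(186,234)))
print("grip top", tri(S(185,210),T(219,84)),plane("scene",*S(185,210),208).round(1))
print("grip bottom scene z148",plane("scene",*S(189,275),148).round(1))
I=cv2.imread("pics/top0.png")
b=cv2.resize(cv2.convertScaleAbs(I[165:225,240:300],alpha=2.2),None,fx=10,fy=10,interpolation=cv2.INTER_NEAREST);cv2.imwrite("pics/t2.png",b)
I=cv2.imread("pics/scene0.png")
b=cv2.resize(cv2.convertScaleAbs(I[145:215,225:285],alpha=2.2),None,fx=8,fy=8,interpolation=cv2.INTER_NEAREST);cv2.imwrite("pics/s2.png",b)
E
```

```text
scene/top ends z228 [495.2  30.  228. ] [502.1 -59.6 228. ] [501.8 -57.5 228. ] [491.6  30.8 228. ]
(array([505.11930534, -11.39310712, 244.07854688]), np.float64(86.0132381302389)) (array([497.04422392, -13.66080006, 234.79989835]), np.float64(90.46725899386516))
hub [497.3 -14.1 234. ] [497.5 -13.  232. ] (array([497.62114734, -13.66271474, 230.00920849]), np.float64(1.333433664808421))
grip top (array([600.04929838, -36.83702891, 210.82601959]), np.float64(2.3506779811360072)) [598.1 -38.7 208. ]
grip bottom scene z148 [606.1 -35.7 148. ]
```

View pics/t2.png

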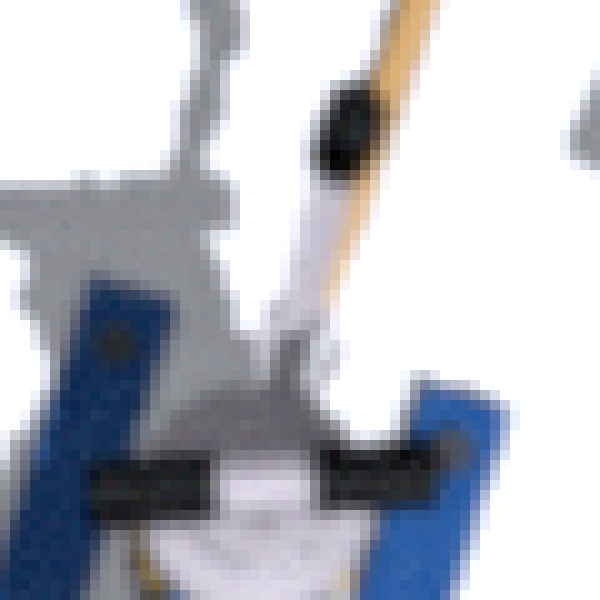

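View pics/s2.png

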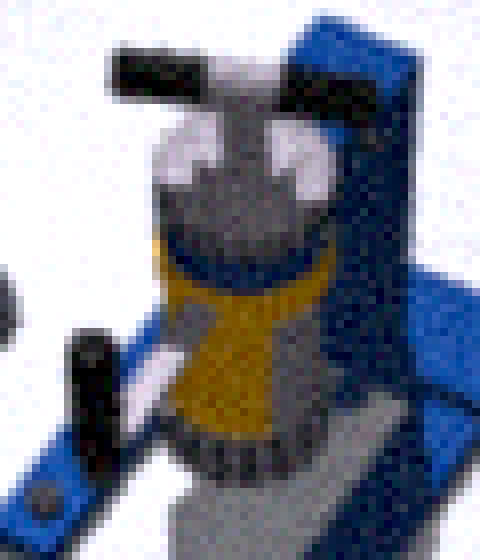

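The T-handle centre is about (497.7, -14, 228). The bar runs along about -84.6°, the extruder yaw is about -16° and the gate grip is at about (600, -37), which puts the gate near 0.06 rad. I rise first, then travel over the grip.

```bash
python3 -m inch '-2.5 0 0 0 0 0 8.8; -2.5 -1 1.5 0 0 0 8.8; 0 -2.36 3.64 0 0 0 8.8; 0 -2.36 3.64 0 0 0 8.8; 0 -2.36 3.64 0 0 0 8.8; 0 -2.36 3.64 0 0 0 8.8; 0 -2.36 3.64 0 0 0 8.8; 0 -2.36 3.64 0 0 0 8.8; 0 -2.36 3.64 0 0 0 8.8; 0 -2.36 3.64 0 0 0 8.8; 0 -2.36 3.64 0 0 0 8.8; 0 -2.36 3.64 0 0 0 8.8; 0 -2.36 3.64 0 0 0 8.8; 0 -2.36 3.64 0 0 0 8.8; 0 -2.36 3.64 0 0 0 8.8; 0 -2.36 3.64 -5 0 0 8.8; 0 0 0 0 0 0 8.8' 15
cat > go.py <<'E'
import sys; from h import *
s=readout.observe();R=s["orientation"];p=s["tool_pos"]
print("t",s["clock"],"p",p.round(1),"F",s["contact_force"].round(1),"M",s["wrist_torque"].round(2),"w",round(s["grip_width"]*88,1),"q",s["q"].round(1),"yang",np.degrees(np.arctan2(R[1,1],R[0,1])).round(1),"down",R[:,0].round(4))
if len(sys.argv)>3: print("tool cm",(R.T@(np.array([float(a) for a in sys.argv[1:4]])-p)/10).round(2))
E
python3 go.py 600 -37 250
```

```text
clock: 2.22
tool_pos: [556.7, 15.0, 287.5]
orientation: [[-0.002, 0.221, 0.975], [0.0, 0.975, -0.221], [-1.0, -0.0, -0.002]]
contact_force: [-0.3, -1.0, -0.0]
grip_width: 1.0
t 2.225 p [556.7  15.  287.5] F [-0.3 -1.  -0. ] M [0.   0.06 0.03] w 88.0 q [-10.5  20.4  75.1  -0.   84.6 -87.7] yang 77.2 down [-1.8e-03  1.0e-04 -1.0e+00]
tool cm [ 3.74 -4.12  5.38]
```

Staying on this wrist branch would end the swing near joint 6's limit (-158 of -165°). The half-turned grasp is equivalent, so I use that.

```bash
python3 -m inch '0 0 0 10 0 0 8.8; 0 0 0 10 0 0 8.8; 0 0 0 10 0 0 8.8; 0 0 0 10 0 0 8.8; 0 0 0 10 0 0 8.8; 0 0 0 10 0 0 8.8; 0 0 0 10 0 0 8.8; 0 0 0 10 0 0 8.8; 0 0 0 10 0 0 8.8; 0 0 0 10 0 0 8.8; 0 0 0 10 0 0 8.8; 0 0 0 10 0 0 8.8; 0 0 0 10 0 0 8.8; 0 0 0 10 0 0 8.8; 0 0 0 10 0 0 8.8; 0 0 0 10 0 0 8.8; 0 0 0 10 0 0 8.8; 0 0 0 10 0 0 8.8; 0 0 0 0 0 0 8.8'
python3 go.py 600 -37 250
```

```text
clock: 4.6
tool_pos: [555.4, 17.8, 288.7]
orientation: [[-0.0, -0.217, -0.976], [0.0, -0.976, 0.217], [-1.0, -0.0, 0.0]]
contact_force: [-0.6, -0.2, -0.3]
grip_width: 0.993
t 4.6 p [555.4  17.8 288.7] F [-0.6 -0.2 -0.3] M [ 0.03  0.14 -0.  ] w 87.4 q [-10.2  20.2  75.3   0.   84.6  92.3] yang -102.5 down [-4.e-04  2.e-04 -1.e+00]
tool cm [ 3.87  4.38 -5.54]
```

```bash
python3 -m inch '0 1.1 -1.385 0 0 0 8.8; 0 1.1 -1.385 0 0 0 8.8; 0 1.1 -1.385 0 0 0 8.8; 0 1.08 -1.385 0 0 0 8.8; 2 0 0 0 0 0 8.8; 1.9 0 0 0 0 0 8.8; 0 0 0 0 0 0 8.8;0 0 0 0 0 0 8.8'
python3 go.py 600 -37 171
python3 - <<'E'
from h import *
for n in ("scene","top"):
    im=viewer.get_image(n)[:,:,::-1]; x,y=map(int,proj(n,(600,-37,208)))
    c=im[y-50:y+50,x-60:x+60]; cv2.imwrite(f"pics/{n}1.png",cv2.resize(cv2.convertScaleAbs(c,alpha=2),None,fx=5,fy=5,interpolation=cv2.INTER_CUBIC))
E
```

```text
clock: 5.6
tool_pos: [600.9, -38.4, 250.5]
orientation: [[0.001, -0.219, -0.976], [-0.0, -0.976, 0.219], [-1.0, 0.0, -0.001]]
contact_force: [0.0, 0.5, 0.1]
grip_width: 0.996
t 5.6 p [600.9 -38.4 250.5] F [0.  0.5 0.1] M [0.02 0.13 0.03] w 87.6 q [-14.8  27.4  70.4  -0.   82.1  87.8] yang -102.6 down [ 1.e-03 -3.e-04 -1.e+00]
tool cm [ 7.95 -0.12  0.12]
```

View pics/scene1.png

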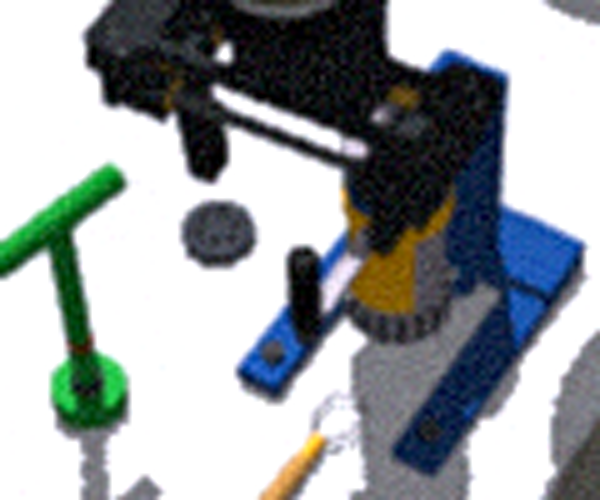

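The open fingers straddle the gate grip (crop ≈(303,250)). The left finger is nearest the green T, so I check that clearance.

```bash
python3 - <<'E'
from h import *
print(tri((200.,172.5),(334,173.5)), tri((175.5,189),(318.5,200)),tri((200.,172.5),(318.5,200)))
print(tri((193,217),(316,197)))
for n in("scene","top"): print(n,proj(n,(600,-140,250)))
S=cv2.imread("pics/scene0.png")[150:240,160:250];T=cv2.imread("pics/top0.png")[150:220,290:360]
S=cv2.resize(S,(450,450));T=cv2.resize(T,(350,350))
o=np.zeros((450,800,3),np.uint8);o[:,:450]=S;o[:350,450:]=T;cv2.imwrite("pics/green.png",cv2.convertScaleAbs(o,alpha=1.8))
E
```

```text
(array([ 597.38315793, -160.18054498,  239.42271777]), np.float64(52.498352719978286)) (array([ 563.79773791, -202.17032188,   96.51370728]), np.float64(59.274934056139074)) (array([ 544.04293582, -159.35249423,  167.0969061 ]), np.float64(0.8442082840748727))
(array([ 581.85089178, -185.54169077,   -8.88050589]), np.float64(1.4777827205971483))
scene (np.float64(196.6983610155313), np.float64(169.5472616663917))
top (np.float64(316.5374075221962), np.float64(173.05814194748288))
```

View pics/green.png

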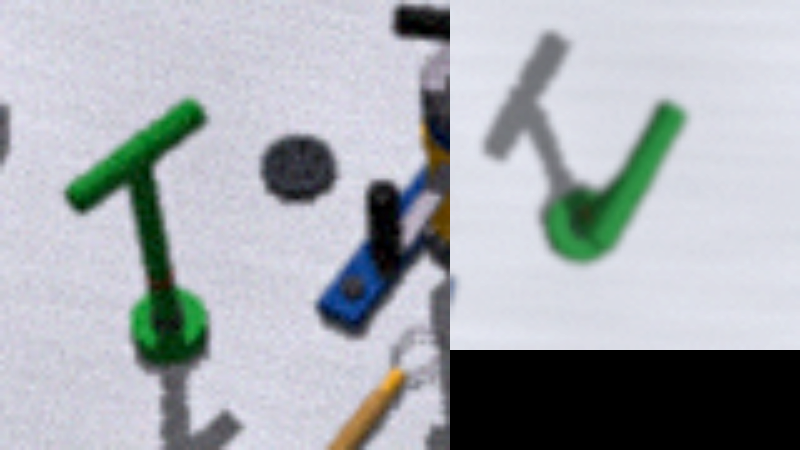

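The green T's nearest end is about (544, -159, 167), well clear of the fingers and body. I descend and grip.

```bash
python3 -m inch '1.6 -0.1 0.1 0 0 0 8.8; 1.6 0 0 0 0 0 8.8; 1.6 0 0 0 0 0 8.8; 1.6 0 0 0 0 0 8.8; 1.5 0 0 0 0 0 8.8; 0 0 0 0 0 0 8.8; 0 0 0 0 0 0 4; 0 0 0 0 0 0 2.5; 0 0 0 0 0 0 1.2; 0 0 0 0 0 0 1.2;0 0 0 0 0 0 1.2;0 0 0 0 0 0 1.2' 10
python3 go.py 600 -37 171
```

```text
clock: 7.2
tool_pos: [599.6, -36.7, 170.7]
orientation: [[0.0, -0.219, -0.976], [-0.0, -0.976, 0.219], [-1.0, 0.0, -0.0]]
contact_force: [-0.4, -0.3, 0.2]
grip_width: 0.341
t 7.2 p [599.6 -36.7 170.7] F [-0.4 -0.3  0.2] M [-0.03  0.15 -0.05] w 30.0 q [-14.7  30.6  77.4  -0.   71.9  88. ] yang -102.6 down [ 0. -0. -1.]
tool cm [-0.03  0.02 -0.04]
```

```bash
python3 -m inch '0 0 0 0 0 0 1.2;0 0 0 0 0 0 1.2;0 0 0 0 0 0 1.2'
python3 go.py
```

```text
clock: 7.58
tool_pos: [599.6, -36.7, 170.7]
orientation: [[0.0, -0.219, -0.976], [-0.0, -0.976, 0.219], [-1.0, 0.0, -0.0]]
contact_force: [1.2, -1.5, -0.4]
grip_width: 0.2
t 7.575 p [599.6 -36.7 170.7] F [ 1.2 -1.5 -0.4] M [-0.07  0.09  0.02] w 17.6 q [-14.7  30.6  77.4  -0.   71.9  88. ] yang -102.6 down [ 1.e-04 -1.e-04 -1.e+00]
```

```bash
python3 -m inch '0 -1.0975 0.0575 -6 0 0 1.2; 0 -1.0975 0.0575 -6 0 0 1.2; 0 -1.0975 0.0575 -6 0 0 1.2; 0 -1.0975 0.0575 -6 0 0 1.2; 0 0 0 0 0 0 1.2'
python3 go.py
```

```text
clock: 8.2
tool_pos: [600.0, 7.5, 170.7]
orientation: [[-0.0, 0.197, -0.98], [0.0, -0.98, -0.197], [-1.0, -0.0, 0.0]]
contact_force: [0.8, 0.7, 0.1]
grip_width: 0.198
t 8.2 p [600.    7.5 170.7] F [0.8 0.7 0.1] M [0.02 0.2  0.09] w 17.4 q [-10.5  30.5  77.6   0.   71.9  68.2] yang -78.6 down [-1.e-04  2.e-04 -1.e+00]
```

```bash
python3 -m inch '0 -1.0975 0.0575 -6 0 0 1.2; 0 -1.0975 0.0575 -6 0 0 1.2; 0 -1.0975 0.0575 -6 0 0 1.2; 0 -1.0975 0.0575 -6 0 0 1.2; 0 -1.0975 0.0575 -6 0 0 1.2; 0 0 0 0 0 0 1.2'
python3 go.py
```

```text
clock: 8.95
tool_pos: [575.7, 55.7, 170.7]
orientation: [[-0.0, 0.659, -0.752], [0.0, -0.752, -0.659], [-1.0, -0.0, 0.0]]
contact_force: [0.1, -1.0, -0.7]
grip_width: 0.202
t 8.95 p [575.7  55.7 170.7] F [ 0.1 -1.  -0.7] M [0.   0.18 0.05] w 17.8 q [-6.1 27.9 81.7  0.  70.4 42.7] yang -48.8 down [-4.e-04  1.e-04 -1.e+00]
```

```bash
python3 -m inch '0 -1.0975 0.0575 -6 0 0 1.2; 0 -1.0975 0.0575 -6 0 0 1.2; 0 -1.0975 0.0575 -6 0 0 1.2; 0 -1.0975 0.0575 -6 0 0 1.2; 0 -1.0975 0.0575 -6 0 0 1.2; 0 0 0 0 0 0 1.2'
python3 go.py
```

```text
clock: 9.7
tool_pos: [530.6, 85.4, 170.7]
orientation: [[-0.001, 0.946, -0.323], [-0.0, -0.323, -0.946], [-1.0, -0.0, 0.0]]
contact_force: [0.2, -1.0, -0.5]
grip_width: 0.198
t 9.7 p [530.6  85.4 170.7] F [ 0.2 -1.  -0.5] M [-0.3   0.24  0.11] w 17.4 q [-3.3 23.  89.2 -0.  67.8 15.5] yang -18.9 down [-5.e-04 -2.e-04 -1.e+00]
```

```bash
python3 -m inch '0 -0.366 0.006 -2 0 0 1.2; 0 -0.366 0.006 -2 0 0 1.2; 0 0 0 0 0 0 1.2'
python3 go.py
```

```text
clock: 10.07
tool_pos: [523.5, 87.5, 170.7]
orientation: [[-0.001, 0.967, -0.253], [-0.001, -0.253, -0.967], [-1.0, -0.0, 0.001]]
contact_force: [-1.6, -4.5, -0.3]
grip_width: 0.198
t 10.075 p [523.5  87.5 170.7] F [-1.6 -4.5 -0.3] M [-0.82  0.32  0.01] w 17.4 q [-3.1 22.2 90.4 -0.  67.4 11.5] yang -14.7 down [-6.e-04 -6.e-04 -1.e+00]
```

```bash
python3 -m inch '0 -0.183 0.002 -1 0 0 1.2; 0 0 0 0 0 0 1.2'
python3 go.py
```

```text
clock: 10.32
tool_pos: [521.8, 87.9, 170.7]
orientation: [[-0.0, 0.972, -0.236], [-0.001, -0.236, -0.972], [-1.0, -0.0, 0.001]]
contact_force: [-0.7, -5.4, -0.8]
grip_width: 0.198
t 10.325 p [521.8  87.9 170.7] F [-0.7 -5.4 -0.8] M [-0.96  0.21  0.05] w 17.4 q [-3.1 22.1 90.7 -0.  67.3 10.6] yang -13.6 down [-3.e-04 -8.e-04 -1.e+00]
```

```bash
python3 -m inch '0 -0.18 -0.01 -1 0 0 1.2; 0 0 0 0 0 0 1.2'
python3 go.py
python3 - <<'E'
from h import *
for n in ("scene","top"):
    im=viewer.get_image(n)[:,:,::-1]; x,y=map(int,proj(n,(520,20,150)))
    c=im[y-60:y+60,x-65:x+65]; cv2.imwrite(f"pics/{n}2.png",cv2.resize(cv2.convertScaleAbs(c,alpha=2),None,fx=5,fy=5,interpolation=cv2.INTER_CUBIC))
E
```

```text
clock: 10.58
tool_pos: [520.1, 88.4, 170.7]
orientation: [[-0.0, 0.976, -0.219], [-0.001, -0.219, -0.976], [-1.0, -0.0, 0.001]]
contact_force: [-0.0, -6.0, -0.3]
grip_width: 0.2
t 10.575 p [520.1  88.4 170.7] F [-0.  -6.  -0.3] M [-1.01  0.22  0.06] w 17.6 q [-3.1 21.9 91.  -0.1 67.2  9.6] yang -12.6 down [-3.e-04 -1.e-03 -1.e+00]
```

View pics/scene2.png

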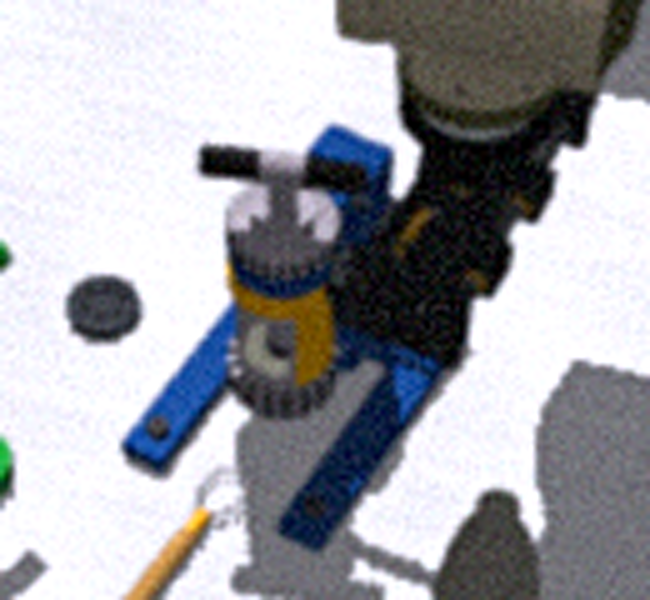

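The scene crop shows the window uncovered, with the white piston and rod visible at crop (265,350) and the yellow gate swung to the right. The angle estimate is 1.63 rad. I release and rise.

```bash
python3 -m inch '0 0 0 0 0 0 3; 0 0 0 0 0 0 5; 0 0 0 0 0 0 5; 0 0 0 0 0 0 5; -1.5 0 0 0 0 0 5; -3 0 0 0 0 0 5; -3 0 0 0 0 0 8.8; -3 0 0 0 0 0 8.8; -1 0 0 0 0 0 8.8; 0 0 0 0 0 0 8.8'
python3 go.py 497.7 -14 290
```

```text
clock: 11.92
tool_pos: [520.2, 88.9, 285.9]
orientation: [[0.001, 0.976, -0.219], [-0.0, -0.219, -0.976], [-1.0, 0.001, -0.0]]
contact_force: [0.1, -0.0, -0.2]
grip_width: 0.988
t 11.925 p [520.2  88.9 285.9] F [ 0.1 -0.  -0.2] M [-0.1   0.05  0.07] w 87.0 q [-3.  16.6 80.6  0.  82.8  9.6] yang -12.6 down [ 6.e-04 -0.e+00 -1.e+00]
tool cm [-0.41  0.05 10.53]
```

```bash
python3 - <<'E'
from h import *
for n in ("scene","top"):
    im=viewer.get_image(n)[:,:,::-1]; x,y=map(int,proj(n,(520,20,150)))
    cv2.imwrite(f"pics/{n}3full.png",im); print(n,x,y)
    c=im[y-60:y+60,x-65:x+65]; cv2.imwrite(f"pics/{n}3.png",cv2.resize(cv2.convertScaleAbs(c,alpha=2),None,fx=5,fy=5,interpolation=cv2.INTER_CUBIC))
E
```

```text
scene 264 182
top 252 208
```

View pics/scene3.png

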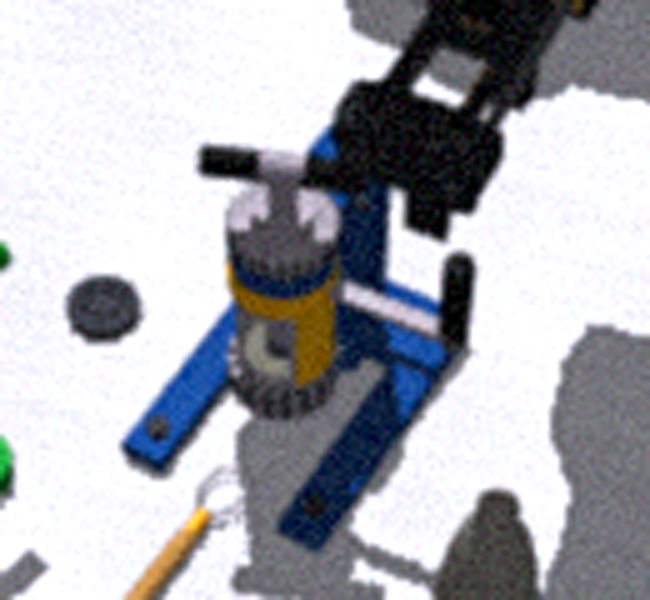

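View pics/top3.png

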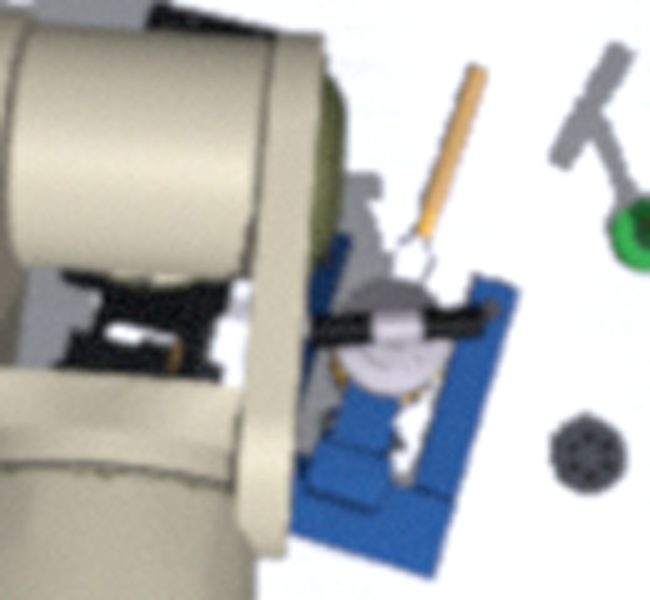

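```bash
python3 - <<'E'
from h import *
f=lambda x,y,a,b:((x+.5)/5-.5+a,(y+.5)/5-.5+b)
S=lambda x,y:f(x,y,264-65,182-60);T=lambda x,y:f(x,y,252-65,208-60)
g=plane("scene",*S(457,263),208);print("grip",g.round(1), "ang",np.degrees(np.arctan2(g[1]+14,g[0]-497.7)), np.hypot(g[1]+14,g[0]-497.7))
for P,n in ((((516,290),(435,577)),"top"),(((470,278),(412,480)),"top")):
    a,b=[plane("top",*T(*q),15) for q in P]; print(np.degrees(np.arctan2(*(a-b)[1::-1])))
for P in (((283,530),(388,380)),((320,548),(436,375)),((125,448),(230,310)),((165,470),(250,355))):
    a,b=[plane("scene",*S(*q),15) for q in P]; print("s",np.degrees(np.arctan2(*(a-b)[1::-1])))
E
```

```text
grip [520.5  87.4 208. ] ang 77.33122145480408 103.9496835098386
-15.46172086710467
-15.475884154260939
s -16.06093878091311
s -15.580876653747858
s -15.637461712258414
s -15.542785465692747
```

```bash
python3 -m inch '0 0 1.755 0 0 0 8.8; 0 0 1.755 0 0 0 8.8; 0 0 1.755 0 0 0 8.8; 0 0 1.755 0 0 0 8.8; 0 0 1.755 0 0 0 8.8; 0 0.05 1.755 0 0 0 8.8; 0 0 0 -6 0 0 8.8; 0 0 0 -6 0 0 8.8; 0 0 0 -6 0 0 8.8; 0 0 0 0 0 0 8.8; 0 0 0 0 0 0 8.8'
python3 go.py 497.7 -14 210
python3 - <<'E'
from h import *
n="scene"
im=viewer.get_image(n)[:,:,::-1]; x,y=map(int,proj(n,(500,-10,200)));print(x,y)
c=im[y-55:y+55,x-60:x+60]; cv2.imwrite(f"pics/{n}4.png",cv2.resize(cv2.convertScaleAbs(c,alpha=2.5),None,fx=5,fy=5,interpolation=cv2.INTER_CUBIC))
E
```

```text
clock: 13.4
tool_pos: [497.6, -14.3, 285.7]
orientation: [[0.0, 0.996, 0.091], [-0.0, 0.091, -0.996], [-1.0, 0.0, 0.0]]
contact_force: [-0.1, 0.2, 0.2]
grip_width: 1.0
t 13.4 p [497.6 -14.3 285.7] F [-0.1  0.2  0.2] M [-0.05  0.04 -0.06] w 88.0 q [-15.2  12.7  85.6  -0.   81.7 -20.4] yang 5.2 down [ 0. -0. -1.]
tool cm [ 7.57  0.01 -0.03]
256 163
```

View pics/scene4.png

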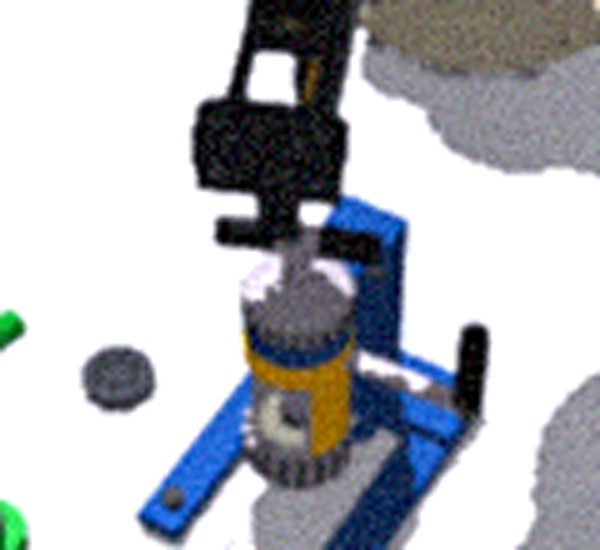

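The gripper is centred above the T-handle hub (crop ≈(297,235)). I descend and close gently.

```bash
python3 -m inch '1.5 0 0 0 0 0 8.8; 1.5 0 0 0 0 0 8.8; 1.5 0 0 0 0 0 8.8; 1.5 0 0 0 0 0 8.8; 1 0 0 0 0 0 8.8; 0.5 0 0 0 0 0 6; 0 0 0 0 0 0 4; 0 0 0 0 0 0 3;  0 0 0 0 0 0 2.4; 0 0 0 0 0 0 2.4;0 0 0 0 0 0 2.4' 12
python3 go.py 497.7 -14 210
```

```text
clock: 14.82
tool_pos: [497.7, -14.0, 210.8]
orientation: [[0.0, 0.996, 0.094], [-0.0, 0.094, -0.996], [-1.0, 0.0, 0.0]]
contact_force: [0.6, 0.9, -0.2]
grip_width: 0.343
t 14.825 p [497.7 -14.  210.8] F [ 0.6  0.9 -0.2] M [-0.04  0.09  0.02] w 30.2 q [-15.1  15.9  92.9  -0.   71.2 -20.5] yang 5.4 down [ 1.e-04 -1.e-04 -1.e+00]
tool cm [ 0.08  0.   -0.  ]
```

```bash
python3 -m inch '0 0 0 0 0 0 2.2; 0 0 0 0 0 0 2.0;0 0 0 0 0 0 1.8;0 0 0 0 0 0 1.6;0 0 0 0 0 0 1.4;0 0 0 0 0 0 1.2;0 0 0 0 0 0 1;0 0 0 0 0 0 1'
python3 go.py 497.7 -14 210
```

```text
clock: 15.82
tool_pos: [497.7, -14.0, 210.7]
orientation: [[0.0, 0.996, 0.093], [-0.0, 0.093, -0.996], [-1.0, 0.0, 0.0]]
contact_force: [-0.2, 0.3, -0.2]
grip_width: 0.196
t 15.825 p [497.7 -14.  210.7] F [-0.2  0.3 -0.2] M [-0.03  0.01 -0.  ] w 17.3 q [-15.1  15.9  92.9  -0.   71.2 -20.5] yang 5.4 down [ 0.e+00 -1.e-04 -1.e+00]
tool cm [ 0.07  0.   -0.  ]
```

```bash
python3 -m inch '0 0 0 0 0 0 1; 0 0 0 0 0 0 1; -0.25 0 0 0 0 0 1; -0.25 0 0 0 0 0 1; -0.25 0 0 0 0 0 1; -0.25 0 0 0 0 0 1; 0 0 0 0 0 0 1' 20
python3 go.py 497.7 -14 290.7
```

```text
clock: 16.7
tool_pos: [497.7, -14.0, 220.9]
orientation: [[0.0, 0.996, 0.093], [-0.0, 0.093, -0.996], [-1.0, 0.0, 0.0]]
contact_force: [-0.9, -0.2, -4.5]
grip_width: 0.195
t 16.7 p [497.7 -14.  220.9] F [-0.9 -0.2 -4.5] M [-0.07  0.08 -0.01] w 17.1 q [-15.1  15.4  92.   -0.   72.6 -20.5] yang 5.4 down [ 3.e-04 -1.e-04 -1.e+00]
tool cm [-6.98  0.   -0.  ]
```

The load is about 4.5 N with no side force, so the plunger is lifting freely. I continue to about 81 mm in total.

```bash
python3 -m inch '-0.5 0 0 0 0 0 1; -0.5 0 0 0 0 0 1; -0.5 0 0 0 0 0 1; -0.5 0 0 0 0 0 1; -0.5 0 0 0 0 0 1; -0.5 0 0 0 0 0 1; 0 0 0 0 0 0 1'
python3 go.py
```

```text
clock: 17.58
tool_pos: [497.8, -14.0, 251.1]
orientation: [[0.001, 0.996, 0.093], [-0.0, 0.093, -0.996], [-1.0, 0.001, 0.0]]
contact_force: [-0.6, 0.4, -3.3]
grip_width: 0.194
t 17.575 p [497.8 -14.  251.1] F [-0.6  0.4 -3.3] M [-0.08  0.08 -0.02] w 17.0 q [-15.1  13.9  89.2  -0.   76.8 -20.5] yang 5.4 down [ 7.e-04 -2.e-04 -1.e+00]
```

```bash
python3 -m inch '-0.5 0 0 0 0 0 1; -0.5 0 0 0 0 0 1; -0.5 0 0 0 0 0 1; -0.5 0 0 0 0 0 1; -0.5 0 0 0 0 0 1; -0.5 0 0 0 0 0 1; -0.5 0 0 0 0 0 1;-0.4 0 0 0 0 0 1;-0.2 0 0 0 0 0 1; 0 0 0 0 0 0 1; 0 0 0 0 0 0 1'
python3 go.py
python3 - <<'E'
from h import *
for n in ("scene","top"):
    im=viewer.get_image(n)[:,:,::-1]; x,y=map(int,proj(n,(500,-10,200)));print(x,y)
    cv2.imwrite(f"pics/{n}5full.png",im)
    c=im[y-55:y+55,x-60:x+60]; cv2.imwrite(f"pics/{n}5.png",cv2.resize(cv2.convertScaleAbs(c,alpha=2.5),None,fx=5,fy=5,interpolation=cv2.INTER_CUBIC))
E
```

```text
clock: 18.95
tool_pos: [497.6, -14.0, 291.6]
orientation: [[-0.0, 0.996, 0.094], [0.0, 0.094, -0.996], [-1.0, -0.0, -0.0]]
contact_force: [0.4, -0.2, -3.3]
grip_width: 0.192
t 18.95 p [497.6 -14.  291.6] F [ 0.4 -0.2 -3.3] M [-0.05  0.04  0.05] w 16.9 q [-15.1  12.5  85.   -0.   82.5 -20.5] yang 5.4 down [-3.e-04  1.e-04 -1.e+00]
256 163
263 213
```

View pics/scene5.png

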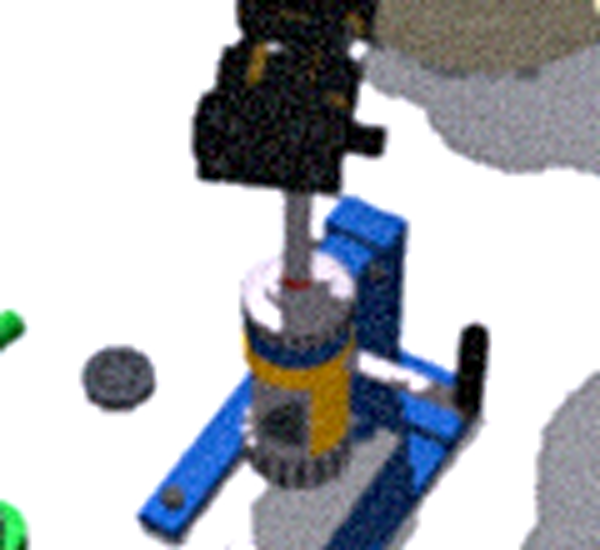

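View pics/scene5full.png

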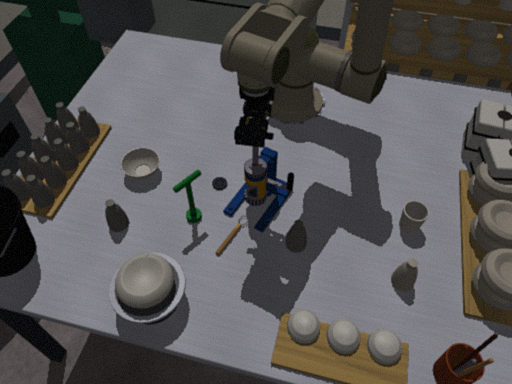

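The red ring shows just above the guide bush (crop ≈(296,284)). The window (crop ≈(283,425)) is clear of the piston, the gate is still open, and the pots and tools are where they were. TCP rise is 80.9 mm and side forces are under 1 N, so I hand in.

```bash
python3 -m inch '0 0 0 0 0 0 1; 0 0 0 0 0 0 1'; python3 go.py; python3 -c "
from rig import manip; manip.hand_in()"; python3 go.py
```

```text
clock: 19.3
tool_pos: [497.6, -14.0, 291.7]
orientation: [[-0.0, 0.996, 0.093], [0.0, 0.093, -0.996], [-1.0, -0.0, -0.0]]
contact_force: [-0.3, -0.4, -3.7]
grip_width: 0.193
t 19.3 p [497.6 -14.  291.7] F [-0.3 -0.4 -3.7] M [-0.04  0.09 -0.04] w 17.0 q [-15.1  12.5  85.   -0.   82.6 -20.5] yang 5.4 down [-1.e-04  0.e+00 -1.e+00]
the job is handed in; nothing more can be done
the job is handed in; nothing more can be done
```

I swung the yellow gate open by its grip, then gripped the T-handle and drew the plunger straight up 81 mm. I handed the job in at 19.3 s with the plunger held still at 20 N of grip.

- **Gate:** it stands at about 1.62 rad by my measurement, just short of its 1.65 stop. I did not feel the stop itself. The radial force at the gate grip rose to about 6 N near the end of the swing, which fits a radius error of about a millimetre.
- **Plunger:** the last picture shows the red ring just above the bush and the piston clear of the window. The last reading showed side forces under 1 N and about 3.7 N of weight. The wrist force wandered between 3.3 and 4.5 N during the lift, which I put down to sensor noise.
- **Surroundings:** by eye, the pots and tools look unmoved in the last scene picture. I did not measure their positions again.

No check failed.

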